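# File a sample board in a lever arch file

## Robot

A 6-joint arm with a two-finger parallel gripper is mounted at the origin on the work surface. World frame = base frame: x ahead of the robot, y to its left, z up, the work surface at z = 0. Lengths are in mm, angles in rad, forces in N, time in s.
With the tool pointing down it reaches from about 300 to 875 mm from the base axis. Payload 6.4 kg.
Tool frame: the origin (TCP) lies midway between the tips of the shut fingers; the grasp point (between the pads) lies 19 mm behind it; z points along the fingers, y is the direction in which the jaws open and shut (so a half turn about z gives the same grasp; the last joint's range is limited). The gripper opens to 85 mm and grips with 20 to 120 N. Pads are 22 mm wide; open, the fingers measure 114 mm over their backs; the gripper's body (76 mm by 85 mm) begins 54 mm behind the grasp point. The pads swing forward as they close: fully open they stand 13 mm farther back than shut.
Start: joints at [-1.525, 0.181, 1.607, -0, 1.354, -0.206], TCP at [143.275, -556.878, 231.288] pointing down, gripper open.
Joint ranges: [-2.99, 2.99], [-0.89, 2.07], [0.3, 2.58], [-1.14, 4.28], [0, 2.63], [-3.12, 3.12]. Speed limits (rad/s): [2.57, 2.57, 3.01, 3.14, 3.14, 3.14].

## Interface

Orientations are given as a rotation vector (axis times angle).
In Python, from workcell import telemetry, imaging, hand_in gives the robot as it stands.
- The arm moves only by the shell command python3 -m jog 'ROWS' [OPENING] [FORCE]. ROWS is JSON, a list of rows, each a list of 6 numbers: the shift along the tool's x, y, z in mm, then the turn, a rotation vector about the tool's x, y, z in rad. A call has 1 to 12 rows; each row shifts and turns the commanded pose from where the row before left it, along the tool's axes as they then stand; what a row does not reach is not made up. A row lasts 1/12 s, in which the tool goes at most 41.7 mm and 7.16 degrees, less where a joint would pass 70% of its speed; a pose out of reach is approached as far as the arm can. A call with a gripper value outside its range is refused whole. OPENING is the closure, from 0 (fully open) to 1 (shut), set as the call begins (- or left out, the last holds). The fingers move at their own pace and stop on an object; FORCE is the grip in N (left out, the last holds). Time passes only in rows, so rows that do not move let the fingers close. It gives the time, the measured TCP pose, the force and the opening at its end, in the units of the state.
- telemetry.observe(): the state, without advancing time (a new reading comes with each control period).
- imaging.camera(name): name is "scene" or "top" or "wrist"; returns (picture, depth): 480x640x3 uint8, red, green, blue; 480x640 float32, mm along the optical axis (not along the pixel's ray), 0 where there is no reading.
- imaging.calibration(name): a dict with "mtx" (3x3 intrinsics, pixels), "rvec" (rotation vector, rad) and "tvec" (3), from world to camera coordinates, as OpenCV has them. Camera axes: x right, y down, z forward; pixel columns grow to the right and rows downward; lengths in mm; the calibration is good to about 2 mm. The wrist camera is an equidistant fisheye: a pixel r from the principal point sees the ray r / f radians off the axis. A picture is of the moment at which its call begins: read the wrist's pose just before it. calibration takes no time and is no camera call; for the wrist camera it gives the pose at the moment of the call.
- hand_in(): hands the job in, once; it reports no verdict.
The state is a dict: "t": time; "joint_positions": joint angles; "qvel": joint speeds; "joint_efforts": joint torques, N m; "eef_pos": TCP position; "eef_rot": TCP orientation; "ft_force": force on the tool from outside, world axes, zero at the start; "moment": the same for the moment, N m; "grip_width": opening from 0.0 (shut) to 1.0 (fully open).
Only numpy, scipy, OpenCV 4.12 (cv2) and the standard library are available. Lean on these libraries where they do the work, as an engineer would, in place of code of your own. Each camera call takes 0.05 s, during which the arm holds its last target. There are 200 camera calls.

## Task

File the loose sample board in the lever arch file: lift the lever so that the rings spring open, thread the board's two holes over the two upright posts and let it down flat on the filed sheets, then press the lever fully down onto its stop so that the rings are shut. Work by feel: the lever and the posts bend if the lever is pushed against its stop, or the board against the posts, with more than about 15 N (1.5 kg). Leave everything else where it lies.

Things in the scene. Friction and masses are not known exactly. Their poses are not given: they have to be found in the camera images.
- file: small lever arch file, dark grey, fixed open on the table. Origin on the table; x along the spine, y towards spine and open front cover, z up. Covers 3 mm thick, x = -115 to 115: back cover y = -150 to 58, spine to 129, front cover 131 to 325. Filed sheets: fixed stack 208 x 146 mm, y = -134 to 12, top at z = 21 mm. The mechanism's true seat differs: see posts_mid.
- posts_mid (a point): nominal midpoint of the two posts at the top face of the sheets (21 mm above the table). Posts: steel, 5 mm diameter, round tips 47 mm above this point, 40 mm either side along the file's x. The mechanism is riveted on over packing: all of it (posts, rings, lever) really sits up to 6 mm off either way along x and 0 to 10 mm higher than listed here and below; true in y. Find it by feel.
- lever (a joint): steel lever between the rings. 0 rad: down on its stop, rings shut; 0.9: up, rings open. About 3 N at the tip lift it off; once lifted 0.3 rad it springs up to 0.9 by itself. Pressing it down takes 7 to 11 N straight down on the tip, falling to 3 N and less in the last 10 mm, where friction holds it: it does not pull itself home, so press until the stop is felt.
- lever_tip (a point): nominal centre of the lever's finger roll when the lever is down (see posts_mid): y = 112, z = 45 mm of the file. Roll: steel bar, 10 mm diameter, 24 mm long along the file's x, flat ends; can be pinched by its ends from above, 37 mm or more clear above the spine. Behind it the lever is a plate 14 mm wide, 2.5 mm thick. This point does not move with the lever.
- lever_pivot (a point): nominal point on the lever's pivot axis (along the file's x), y = 48, z = 36 mm of the file. The roll swings round it at 65 mm radius: lifting turns it from +y towards +z, from 0.14 rad above level (down) to 1.04 rad (up: about y = 81, z = 92).
- rings (a joint): angle of the two rings, driven by the lever: 0 = shut, 0.8 rad = open. Hooks of 4.4 mm wire at x = -40 and 40 mm of the file, on an axle at y = 44, z = 11. Shut, they arch over to the post tips (top z = 76, outermost y = 50); open, swung away from the posts (tips about y = 60, z = 83; outermost about y = 80, z = 50)
- board_grip (a point): centre of the brass handle bar on the loose sample board, where to grip it: bar 66 mm (along the board's x) x 12 mm (y) x 9 mm, on two feet 54 mm apart. Board: plywood, 116 (x) x 80 (y) x 5 mm, about 0.12 kg. This point is above its middle, 31.5 mm above its underside, 22 mm clear gap under the bar. Starts on the open front cover, handle up. Axes are the board's.
- board_holes (a point): midpoint between the board's two holes, on its underside: 28 mm in +y from the board's middle, 12 mm from its edge. Holes of 7 mm diameter, 40 mm either side along the board's x. Filed, it lies at the true midpoint of the posts with the board's x and y along the file's x and y and the rest of the board over the sheets.
- board: the whole sample board; origin at the centre of its underside
- loupe: bystander: black loupe, 30 mm diameter, 22 mm high, standing on the filed sheets near their far outer corner
- knob_sample: bystander: brass drawer knob, 26 mm diameter, 28 mm high, standing on the front cover near its far end
- jar: bystander: white screw-top jar, 52 mm diameter, 52 mm high, on the table right of the file
- spool: bystander: black film spool, 48 mm diameter, 40 mm high, right of the file
- stamp: bystander: wooden hand stamp, 34 x 60 mm, 67 mm high, right of the file
- punch: bystander: steel paper punch, 125 x 100 mm, 70 mm high, right of the file
- button_tray: bystander: cardboard tray with three compartments, 100 x 140 mm, 25 mm high, left of the file
- tin: bystander: round metal tin, 70 mm diameter, 32 mm high, left of the file

How it is judged (in metres and radians):
On the way, in this order (a step that is already met when the one before it is completed fails the run):
1. the lever has been lifted and the rings have sprung open (value of joint lever above 0.75 rad and value of joint rings above 0.65 rad), for 0.2 s.
2. with the rings open, the board is threaded on both posts and lies flat on the sheets (value of joint rings above 0.5 rad and horizontal distance between board_holes and posts_mid below 0.01 m and z of board_holes in the frame of file below 0.024 m and y of board_grip in the frame of file below -0.015 m and angle between the x axis of board_holes and the x axis of file, either way round below 0.07 rad and angle between board_holes's own z axis and vertical below 0.05 rad), for 0.2 s.
At the end, for the whole second after the job is handed in: lever down on its stop (within 0.02 rad), rings shut (within 0.03 rad), board flat on the filed sheets, threaded on both posts: hole midpoint within 10 mm of posts_mid level, its underside within 3 mm of the sheets' top, square within 0.07 rad, tilt under 0.05 rad, on the sheets' side (value of joint lever below 0.02 rad and value of joint rings below 0.03 rad and horizontal distance between board_holes and posts_mid below 0.01 m and z of board_holes in the frame of file below 0.024 m and y of board_grip in the frame of file below -0.015 m and angle between the x axis of board_holes and the x axis of file, either way round below 0.07 rad and angle between board_holes's own z axis and vertical below 0.05 rad); the robot touches nothing.
It fails at once if the lever was forced down on its stop with more than about 25 N at its tip, bending by 0.006 rad (value of joint lever below -0.006 rad).
It fails at once if the board was forced against the file's posts, rings or back with more than 25 N (contact force between board and file above 25 N).
It fails at once if a bystander was moved by more than 30 mm (distance of any of loupe, knob_sample, jar, spool, stamp, punch, button_tray, tin from where it was at the start of the episode above 0.03 m).
It also fails if it takes over 67 s, if anything falls off the work surface, if the arm or the gripper's body presses on something with over 40 N, if the wrist force passes 120 N, or if a joint passes its speed limit or range.

## Working session

There is one attempt and no reset: what is moved stays moved. The work goes in short steps, Python scripts to look and compute and a shell command to move; the robot and the scene stay as the last step left them, time stands still between calls to the robot, and variables do not carry over. Pictures are saved under pics/ and viewed, about 8 in all and at most 12, crops included, and the job is handed in when it is done.

```bash
ls; mkdir -p pics; python3 - <<'E'
from workcell import telemetry, imaging
import cv2, numpy as np
s=telemetry.observe(); print(s)
for n in("scene","top"):
    p,d=imaging.camera(n); c=imaging.calibration(n)
    np.savez(f"pics/{n}.npz",p=p,d=d,**{k:np.array(c[k]) for k in("mtx","rvec","tvec")})
    cv2.imwrite(f"pics/{n}0.png",p[:,:,::-1]); print(n,c)
E
```

```text
pics
{'t': 0.0, 'joint_positions': array([-1.52530007e+00,  1.81561479e-01,  1.60800950e+00,  1.01804561e-06,
        1.35380761e+00, -2.06282868e-01]), 'qvel': array([-9.62470869e-04,  5.19527125e-05, -9.75256466e-06,  1.56038493e-03,
       -1.68240755e-03, -1.11361789e-03]), 'joint_efforts': array([ 2.91503568e-05, -4.44864142e+01, -3.51340842e+01, -2.43587328e-04,
        9.02597472e-03,  2.89404852e-05]), 'eef_pos': array([ 143.24915629, -556.29496449,  230.37194497]), 'eef_rot': array([-3.11496528e+00, -3.94226062e-01, -2.26716506e-04]), 'ft_force': array([-0.18131734, -0.63445157,  0.63157473]), 'moment': array([0.01509436, 0.00605272, 0.02885352]), 'grip_width': 0.9988344512493824}
scene {'mtx': array([[437.58350592,   0.        , 322.07261336],
       [  0.        , 437.58350592, 243.28591153],
       [  0.        ,   0.        ,   1.        ]]), 'rvec': array([ 1.23473382,  2.36047995, -0.90079199]), 'tvec': array([ 290.32465838, -268.12791897, 1338.08710089])}
top {'mtx': array([[500.3254464 ,   0.        , 322.78853528],
       [  0.        , 500.3254464 , 239.49006693],
       [  0.        ,   0.        ,   1.        ]]), 'rvec': array([ 2.2156256 , -2.16407273,  0.06326298]), 'tvec': array([ -15.04660264,  512.175209  , 1403.01690981])}
```

View pics/top0.png

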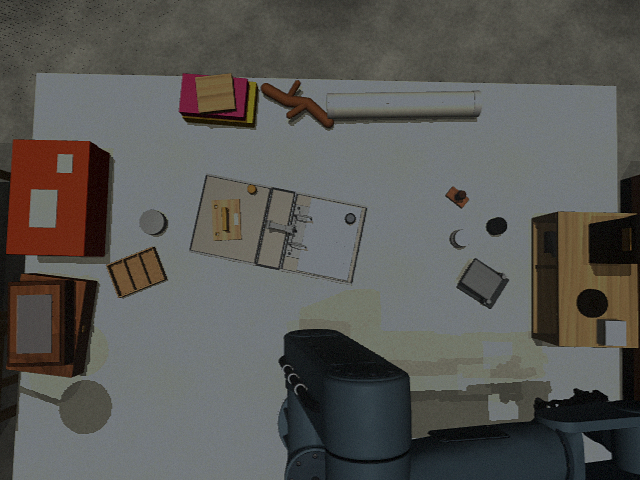

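View pics/scene0.png

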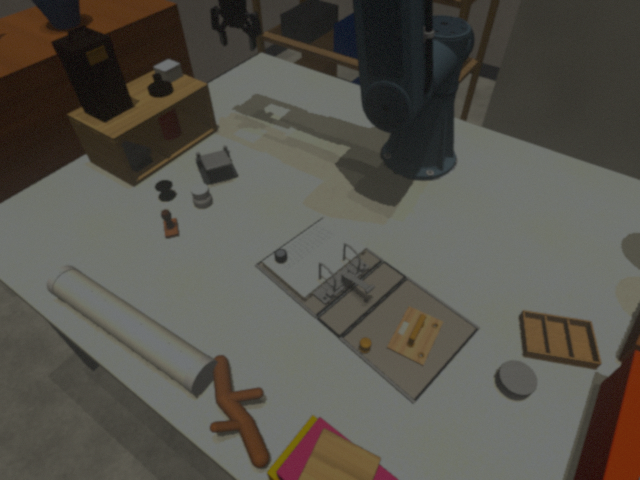

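The top view shows the file with its corners at about (206,175), (191,249), (352,283) and (367,208). The front cover is on the left, with the board at (227,220) and the knob at (252,188). The posts and rings are around (300,230) and the loupe is at (350,218). The scene view shows the same layout, with the handle up and the holes on the side towards the posts or the far side, which still has to be determined.

```bash
cat > h.py <<'E'
import numpy as np, cv2
from scipy.spatial.transform import Rotation as R
def rays(uv,c,fish=False):
    uv=np.array(uv,float).reshape(-1,1,2); K=np.array(c["mtx"])
    xy=(cv2.fisheye.undistortPoints(uv,K,np.zeros(4)) if fish else cv2.undistortPoints(uv,K,None)).reshape(-1,2)
    M=R.from_rotvec(np.ravel(c["rvec"])).as_matrix(); o=-M.T@np.ravel(c["tvec"])
    return o,(np.c_[xy,np.ones(len(xy))])@M
def plane(uv,z,c,fish=False):
    o,d=rays(uv,c,fish); z=np.broadcast_to(z,len(d))
    return o+d*((z-o[2])/d[:,2])[:,None]
def project(P,c,fish=False):
    P=np.array(P,float).reshape(-1,1,3); K=np.array(c["mtx"]); a=(np.ravel(c["rvec"]).astype(float),np.ravel(c["tvec"]).astype(float))
    return (cv2.fisheye.projectPoints(P,*[x.reshape(3,1) for x in a],K,np.zeros(4))[0] if fish else cv2.projectPoints(P,*a,K,None)[0]).reshape(-1,2)
def tofile(P,o,yaw): # world->file
    return (np.array(P)-o)@R.from_euler('z',yaw).as_matrix()
def toworld(P,o,yaw): return np.array(P)@R.from_euler('z',yaw).as_matrix().T+o
E
python3 - <<'E'
from h import *
c=np.load("pics/top.npz"); p=c["p"]
k=plane([(206,175),(191,249),(352,283),(367,208)],3,c); print(k.round(0))
F=np.array([(115,325),(-115,325),(-115,-150),(115,-150)])
A=k[:,:2]; a=A-A.mean(0); f=F-F.mean(0)
yaw=np.arctan2((f[:,0]*a[:,1]-f[:,1]*a[:,0]).sum(),(f*a).sum()); o=A.mean(0)-R.from_euler('z',yaw).as_matrix()[:2,:2]@F.mean(0)
o=np.r_[o,0];print("o,yaw",o,yaw)
print("resid",(toworld(np.c_[F,[3]*4],o,yaw)-k).round(1))
for n,q in dict(posts=(0,0,21),tip=(0,112,45),piv=(0,48,36)).items(): print(n,toworld([q],o,yaw).round(0))
print("board",plane([(227,220)],31+3,c),"grip px")
cv2.imwrite("pics/topcrop.png",cv2.resize(p[160:295,180:380,::-1],None,fx=4,fy=4,interpolation=cv2.INTER_CUBIC))
E
```

```text
[[ 691.  338.    3.]
 [ 477.  373.    3.]
 [ 391.  -89.    3.]
 [ 607. -128.    3.]]
o,yaw [525.91232474  37.47813794   0.        ] -0.1797402910766383
resid [[ 5.8 -1.3  0. ]
 [-6.2  4.9  0. ]
 [-5.2 -0.6  0. ]
 [ 5.6 -3.   0. ]]
posts [[526.  37.  21.]]
tip [[546. 148.  45.]]
piv [[534.  85.  36.]]
board [[559.70442981 266.84310868  34.        ]] grip px
```

View pics/topcrop.png

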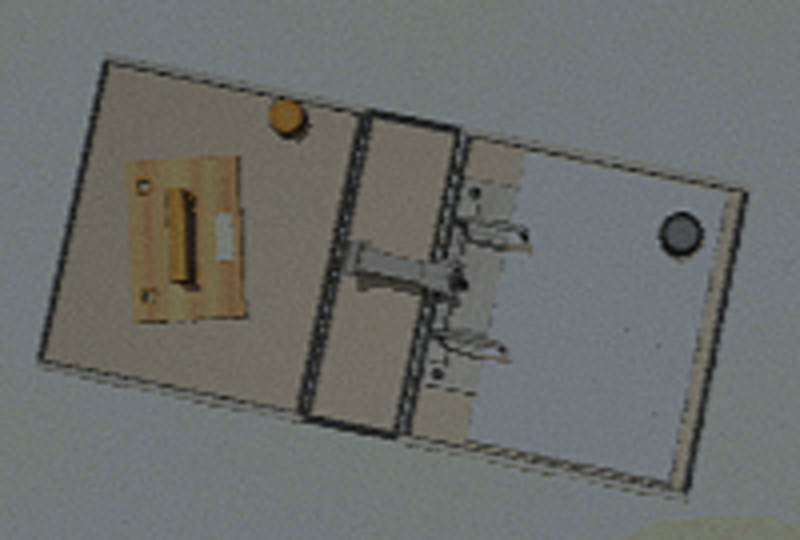

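The crop shows the board's holes on its left edge at crop pixels (143,187) and (150,297), so the board's +y is roughly world +y and it needs no half turn. The lever tip is at crop (355,260) and the post and ring hooks are near (525,240) and (505,350).

```bash
python3 - <<'E'
from h import *
from workcell import telemetry, imaging
s=telemetry.observe();c=imaging.calibration("wrist");print(c["mtx"])
M=R.from_rotvec(np.ravel(c["rvec"]));o=-M.inv().apply(np.ravel(c["tvec"]))
T=R.from_rotvec(s["eef_rot"]); print("cam in tool",T.inv().apply(o-s["eef_pos"]), "axis in tool",T.inv().apply(M.as_matrix()[2]), "camx in tool",T.inv().apply(M.as_matrix()[0]))
c=np.load("pics/top.npz")
# crop px -> full px
f=lambda u,v:(180+(u+.5)/4-.5,160+(v+.5)/4-.5)
k=plane([f(105,60),f(40,360),f(687,493),f(748,189)],3,c);print(k)
F=np.array([(115,325),(-115,325),(-115,-150),(115,-150)])
print(np.linalg.norm(k[0]-k[1]),np.linalg.norm(k[1]-k[2]))
h=plane([f(143,187),f(150,297)],8,c);print("holes",h,np.linalg.norm(h[0]-h[1]))
print("handle",plane([f(180,192),f(186,285)],34.5,c))
E
python3 -m jog '[[23.6,-24.2,-2,0,0,0],[23.6,-24.2,-2,0,0,0],[23.6,-24.2,-2,0,0,0],[23.6,-24.2,-2,0,0,0],[23.6,-24.2,-2,0,0,0],[23.6,-24.2,-2,0,0,0],[23.6,-24.2,-2,0,0,0],[23.6,-24.2,-2,0,0,0],[23.6,-24.2,-2,0,0,0],[23.6,-24.2,-2,0,0,0],[23.6,-24.2,-2,0,0,0],[23.6,-24.2,-2,0,0,0]]' 0.2 40
```

```text
[[371.64829954   0.         322.28849447]
 [  0.         371.64829954 239.78192802]
 [  0.           0.           1.        ]]
cam in tool [  85.61685934    0.54516042 -143.07018036] axis in tool [-3.27901309e-01 -5.07570580e-04  9.44711847e-01] camx in tool [-6.56540787e-04  9.99999737e-01  3.09395784e-04]
[[ 692.48934202  338.42186785    3.        ]
 [ 475.18572027  376.72548835    3.        ]
 [ 391.44021106  -87.15954948    3.        ]
 [ 609.84303887 -126.53402972    3.        ]]
220.65364571679495 471.38374880665594
holes [[600.51464412 306.57818319   8.        ]
 [521.78525347 298.71251443   8.        ]] 79.1213352803238
handle [[594.37409896 274.63657893  34.5       ]
 [529.03906129 268.12381537  34.5       ]]
t: 1.1
eef_pos: [345.5, -203.4, 255.2]
eef_rot: [-3.117, -0.394, -0.0]
ft_force: [0.2, -0.6, 1.2]
grip_width: 0.797
```

```bash
python3 -m jog '[[26.7,-25.5,-2.5,0,0,0],[26.7,-25.5,-2.5,0,0,0],[26.7,-25.5,-2.5,0,0,0],[26.7,-25.5,-2.5,0,0,0],[26.7,-25.5,-2.5,0,0,0],[26.7,-25.5,-2.5,0,0,0],[26.7,-25.5,-2.5,0,0,0],[26.7,-25.5,-2.5,0,0,0],[26.7,-25.5,-2.5,0,0,0],[26.7,-25.5,-2.5,0,0,0]]'; python3 -m jog '[[0,0,0,0,0,-0.114],[0,0,0,0,0,-0.114],[0,0,0,0,0,-0.114],[0,0,0,0,0,-0.114],[0,0,0,0,0,-0.114],[0,0,0,0,0,-0.114],[0,0,0,0,0,-0.114],[0,0,0,0,0,-0.114],[0,0,0,0,0,-0.114],[0,0,0,0,0,-0.114],[0,0,0,0,0,0],[0,0,0,0,0,0]]'
python3 - <<'E'
from h import *
from workcell import telemetry, imaging
print(telemetry.observe())
c=imaging.calibration("wrist"); p,d=imaging.camera("wrist")
np.savez("pics/w1.npz",p=p,d=d,**{k:np.array(c[k]) for k in("mtx","rvec","tvec")})
cv2.imwrite("pics/w1.png",p[:,:,::-1])
E
```

```text
t: 1.93
eef_pos: [540.6, 110.4, 280.0]
eef_rot: [3.117, 0.395, -0.001]
ft_force: [0.6, -0.8, 0.5]
grip_width: 0.798
t: 2.93
eef_pos: [540.0, 108.4, 279.9]
eef_rot: [-2.414, -2.01, 0.001]
ft_force: [0.4, 0.6, 0.7]
grip_width: 0.8
{'t': 2.9333, 'joint_positions': array([-1.74131585e-02,  8.93133411e-02,  1.61063687e+00, -9.80914533e-06,
        1.44241315e+00,  1.64983173e-01]), 'qvel': array([-0.00114327, -0.00046701, -0.00305374, -0.00280665,  0.00053866,
        0.01916598]), 'joint_efforts': array([ 4.61883115e-03, -4.09008336e+01, -3.62724423e+01, -2.00525164e-04,
        4.08897264e-03, -4.02937895e-01]), 'eef_pos': array([540.01171981, 108.41049874, 279.90054417]), 'eef_rot': array([-2.41413802e+00, -2.00958335e+00,  9.26653415e-04]), 'ft_force': array([0.39628473, 0.64309912, 0.73346149]), 'moment': array([-0.01792311, -0.00616046,  0.05579791]), 'grip_width': 0.800164652617256}
```

View pics/w1.png

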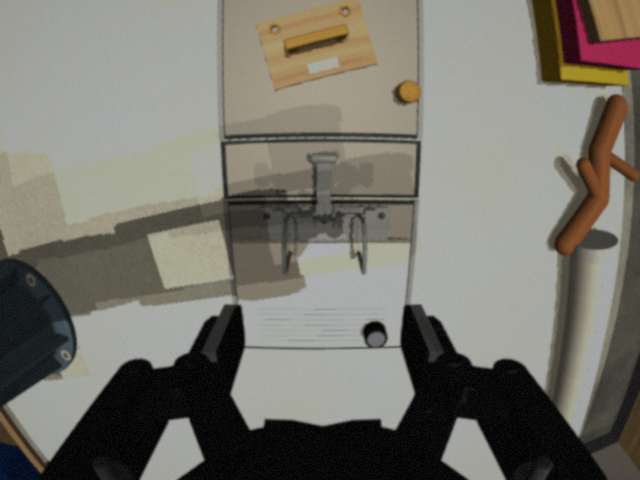

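The wrist view shows the roll at (323,157), the lever behind it, and the rings arching to the post tips near (288,272) and (365,272). The board is at (316,45) with its holes at (275,29) and (345,11), the knob at (409,91) and the loupe at (375,334).

```bash
python3 - <<'E'
from h import *
p=np.load("pics/w1.npz")["p"]
im=cv2.resize(p[125:285,215:425,::-1],None,fx=3.8,fy=3.7,interpolation=cv2.INTER_CUBIC)
im=cv2.convertScaleAbs(im,alpha=1.6)
cv2.imwrite("pics/w1c.png",im)
E
```

```text
(no output)
```

View pics/w1c.png

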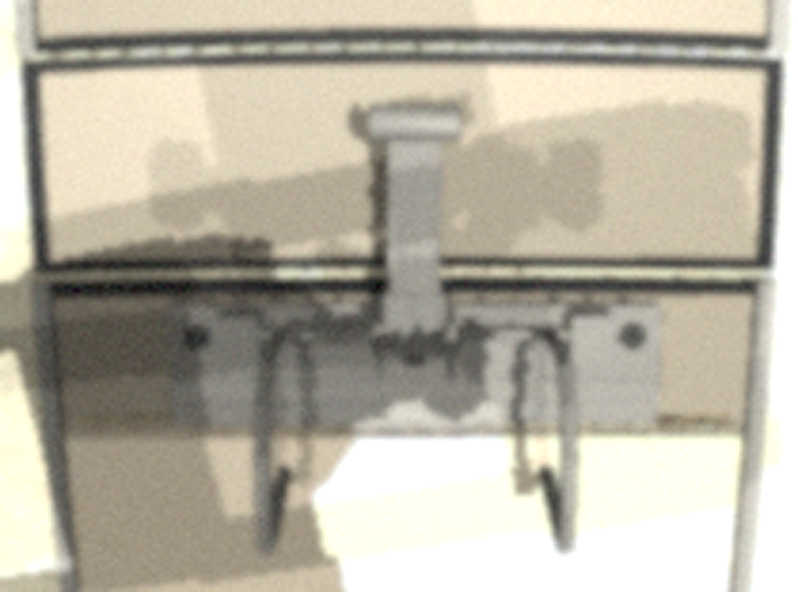

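In the crop the roll spans (363–463, 122) and the spine gaps are at y≈50 and y≈274. The ring tips meet the post tips at about (265,548) and (568,548), with the visible post bases at about (285,470) and (543,470).

```bash
python3 - <<'E'
from h import *
c=np.load("pics/w1.npz"); d=c["d"]; ct=np.load("pics/top.npz")
f=lambda x,y:(215+(x+.5)/3.8-.5,125+(y+.5)/3.7-.5)
P=lambda pts,z:plane([f(*q) for q in pts],z,c,True)
g=P([(150,53),(650,50)],3); k=P([(100,276),(700,274)],3)
yaw=np.mean([np.arctan2(*(a[1]-a[0])[[1,0]]) for a in(g,k)]); print("yaws",[np.arctan2(*(a[1]-a[0])[[1,0]]) for a in(g,k)])
e=P([(29,100),(777,100),(40,240),(768,240)],3)
rot=lambda q:tofile(q,0,yaw)
ge,ke,ee=rot(g),rot(k),rot(e)
print("gap ys",ge[:,1],ke[:,1],"diff want 71", "edges x",ee[:,0])
oy=(ge[:,1].mean()-130+ke[:,1].mean()-59)/2; ox=ee[:,0].mean()
o=toworld([ox,oy,0],0,yaw); print("o",o,"yaw",yaw)
np.savez("pose.npz",o=o,yaw=yaw)
F=lambda q:tofile(q,o,yaw).round(1)
for h in(0,5,10):
    print(h,"roll",F(P([(363,122),(463,122)],45+h))[:,:2].tolist(),"tips",F(P([(265,545),(568,545)],66+h))[:,:2].tolist(),"bases",F(P([(285,470),(543,470)],21))[:,:2].tolist())
# depth cloud in file frame
def cloud(u0,u1,v0,v1):
    v,u=np.mgrid[v0:v1,u0:u1]; u,v=u.ravel(),v.ravel(); z=d[v,u]; m=z>0
    oo,r=rays(np.c_[u,v][m],c,True); return tofile(oo+r*z[m][:,None],o,yaw)
A=cloud(216,424,126,286)
def st(n,a): print(n,len(a),a.mean(0).round(1) if len(a) else'', np.percentile(a,[5,50,95],axis=0).round(1).tolist() if len(a) else '')
st("spine",A[(abs(A[:,1]-95)<20)&(abs(abs(A[:,0])-60)<30)])
st("sheet",A[(abs(A[:,1]+15)<10)&(abs(A[:,0])<25)])
st("roll",A[(abs(A[:,1]-112)<9)&(A[:,2]>38)&(abs(A[:,0])<30)])
st("high",A[(A[:,2]>60)])
print("board in file",tofile([[561,302.6,8],[561.7,271.4,34.5]],o,yaw))
E
```

```text
yaws [np.float64(-0.17796241936444732), np.float64(-0.1799254545607142)]
gap ys [262.59059872 262.73646597] [192.46103782 192.27910305] diff want 71 edges x [397.96843934 624.40842319 398.79606423 623.78425503]
o [526.75165744  39.8970932    0.        ] yaw -0.17894393696258076
0 roll [[-10.4, 111.6], [16.3, 111.5]] tips [[-38.6, -5.3], [45.6, -5.6]] bases [[-36.5, 0.4], [42.4, 0.1]]
5 roll [[-10.3, 112.2], [16.1, 112.1]] tips [[-38.0, -3.0], [45.0, -3.4]] bases [[-36.5, 0.4], [42.4, 0.1]]
10 roll [[-10.1, 112.7], [15.9, 112.6]] tips [[-37.4, -0.8], [44.3, -1.1]] bases [[-36.5, 0.4], [42.4, 0.1]]
spine 3575 [ 0.1 95.2  3.9] [[-83.9, 77.0, 2.5], [30.0, 95.2, 3.9], [83.7, 113.0, 5.2]]
sheet 657 [  0.  -14.8  21.5] [[-22.5, -23.9, 20.4], [-0.1, -15.0, 21.5], [22.2, -6.1, 22.7]]
roll 278 [  3.3 111.   56.1] [[-7.2, 103.9, 52.5], [3.6, 111.5, 56.6], [13.5, 116.3, 58.4]]
high 535 [ 3.2 25.1 77.4] [[-38.3, 1.3, 64.4], [-34.1, 26.3, 80.1], [44.8, 46.4, 83.9]]
board in file [[-13.05714236 264.60400081   8.        ]
 [ -6.81501706 234.02678916  34.5       ]]
```

```bash
cat > go.py <<'E'
# python3 go.py x y z : tool-frame shift to bring TCP to a file-frame point
import sys; from h import *
from workcell import telemetry
q=np.load("pose.npz"); s=telemetry.observe(); T=R.from_rotvec(s["eef_rot"])
print("TCP in file",tofile(s["eef_pos"],q["o"],q["yaw"]).round(1),"F",s["ft_force"].round(1),"t",round(s["t"],2))
print("tool x/z in file",tofile(T.as_matrix()[:,[0,2]].T,0,q["yaw"]).round(4).tolist())
if len(sys.argv)>3: print("shift",T.inv().apply(toworld(np.array(sys.argv[1:4],float),q["o"],q["yaw"])-s["eef_pos"]).round(1))
E
python3 go.py 3.2 112 33
```

```text
TCP in file [  0.9  69.8 280. ] F [ 0.1 -0.4 -0.3] t 2.98
tool x/z in file [[0.0037, 1.0, -0.0001], [-0.0006, -0.0001, -1.0]]
shift [ 42.2   2.3 247. ]
```

```bash
python3 -m jog '[[21,1.2,20,0,0,0],[21.2,1.1,30,0,0,0],[0,0,38,0,0,0],[0,0,38,0,0,0],[0,0,38,0,0,0],[0,0,35,0,0,0],[0,0,25,0,0,0],[0,0,15,0,0,0],[0,0,8,0,0,0],[0,0,0,0,0,0],[0,0,0,0,0,0]]'; python3 go.py 3.2 112 33;  python3 -m jog '[[0,0,0,0,0,0],[0,0,0,0,0,0],[0,0,0,0,0,0],[0,0,0,0,0,0],[0,0,0,0,0,0],[0,0,0,0,0,0],[0,0,0,0,0,0],[0,0,0,0,0,0]]' 0.9 40; python3 go.py
```

```text
t: 3.9
eef_pos: [550.4, 149.5, 33.7]
eef_rot: [2.412, 2.012, 0.0]
ft_force: [-0.3, 0.0, 0.0]
grip_width: 0.797
TCP in file [  3.8 112.1  33.7] F [-0.3  0.   0. ] t 3.9
tool x/z in file [[0.0013, 1.0, 0.0001], [0.0003, 0.0001, -1.0]]
shift [-0.1 -0.6  0.7]
t: 4.57
eef_pos: [549.6, 150.1, 34.3]
eef_rot: [-2.41, -2.014, 0.0]
ft_force: [-4.1, 1.4, 7.0]
grip_width: 0.267
TCP in file [  2.8 112.5  34.3] F [-4.1  1.4  7. ] t 4.57
tool x/z in file [[-0.0001, 1.0, 0.0005], [-0.0008, 0.0005, -1.0]]
```

```bash
python3 -m jog '[[-1.1,0,-5.7,0,0,0],[-1.6,0,-5.6,0,0,0],[-2.1,0,-5.5,0,0,0],[-2.6,0,-5.3,0,0,0],[-3,0,-5,0,0,0],[-3.5,0,-4.7,0,0,0]]'; python3 go.py; python3 -m jog '[[-3.8,0,-4.4,0,0,0],[-4.3,0,-4,0,0,0],[-4.6,0,-3.6,0,0,0],[-4.7,0,-3,0,0,0],[0,0,0,0,0,0],[0,0,0,0,0,0]]'; python3 go.py
```

```text
t: 5.07
eef_pos: [547.0, 135.5, 65.8]
eef_rot: [-2.411, -2.014, 0.001]
ft_force: [-4.6, 1.6, 1.7]
grip_width: 0.264
TCP in file [ 2.9 97.7 65.8] F [-4.6  1.6  1.7] t 5.07
tool x/z in file [[-0.0001, 1.0, -0.0004], [-0.001, -0.0004, -1.0]]
t: 5.57
eef_pos: [543.8, 117.8, 80.6]
eef_rot: [-2.411, -2.013, 0.002]
ft_force: [-6.2, 0.7, 2.5]
grip_width: 0.257
TCP in file [ 2.9 79.7 80.6] F [-6.2  0.7  2.5] t 5.57
tool x/z in file [[0.0007, 1.0, -0.0008], [-0.0012, -0.0008, -1.0]]
```

```bash
python3 -m jog '[[0,0,0,0,0,0],[0,0,0,0,0,0],[0,0,0,0,0,0],[0,0,-5,0,0,0],[0,0,-15,0,0,0],[0,0,-30,0,0,0],[0,0,-30,0,0,0],[0,0,-30,0,0,0],[0,0,0,0,0,0]]' 0.5 40; python3 go.py; python3 - <<'E'
from h import *
from workcell import telemetry, imaging
q=np.load("pose.npz");c=imaging.calibration("wrist"); p,d=imaging.camera("wrist")
np.savez("pics/w2.npz",p=p,d=d,**{k:np.array(c[k]) for k in("mtx","rvec","tvec")})
# brass bar & wood by colour in both w1 and w2
for n in("w1","w2"):
    c=np.load(f"pics/{n}.npz"); p=c["p"]; hsv=cv2.cvtColor(p,cv2.COLOR_RGB2HSV)
    m=((hsv[...,0]>8)&(hsv[...,0]<28)&(hsv[...,1]>110)&(hsv[...,2]>60)).astype(np.uint8)
    m=cv2.morphologyEx(m,cv2.MORPH_OPEN,np.ones((3,3)))
    for k in cv2.findContours(m,0,2)[0]:
        if cv2.contourArea(k)>60: r=cv2.minAreaRect(k); print(n,cv2.contourArea(k),np.round(r[0]),np.round(r[1]),tofile(plane([r[0]],34.5,c,True),q["o"],q["yaw"]).round(1))
p=np.load("pics/w2.npz")["p"]; cv2.imwrite("pics/w2.png",p[:,:,::-1])
E
```

```text
t: 6.32
eef_pos: [548.7, 118.7, 197.7]
eef_rot: [2.405, 2.009, 0.014]
ft_force: [1.0, 0.5, 0.3]
grip_width: 0.501
TCP in file [  7.6  81.4 197.7] F [1.  0.5 0.3] t 6.32
tool x/z in file [[-0.0001, 1.0, 0.0019], [0.012, 0.0019, -0.9999]]
w1 428.0 [ 18. 443.] [73. 12.] [[-727.  -491.8   34.5]]
w1 628.5 [630. 432.] [71. 19.] [[ 703.6 -448.3   34.5]]
w1 3356.0 [603. 181.] [ 59. 167.] [[368.1  99.1  34.5]]
w1 354.0 [408.  91.] [20. 23.] [[ 90.5 182.5  34.5]]
w1 173.0 [290.  77.] [ 8. 33.] [[-30.3 195.8  34.5]]
w1 179.5 [356.  61.] [ 9. 31.] [[ 37.1 212.4  34.5]]
w1 1251.5 [325.  38.] [22. 85.] [[  5.1 236.4  34.5]]
w1 454.5 [310.  19.] [ 13. 102.] [[-10.4 257.6  34.5]]
w1 1765.0 [614.  20.] [41. 51.] [[376.6 316.1  34.5]]
w1 1481.0 [575.  57.] [114.  55.] [[304.4 249.9  34.5]]
w2 541.0 [630. 440.] [59. 18.] [[ 599.1 -346.9   34.5]]
w2 2603.5 [624. 218.] [ 38. 157.] [[348.5  84.4  34.5]]
w2 581.5 [418.  99.] [26. 30.] [[ 89.7 182.7  34.5]]
w2 250.5 [273.  81.] [ 8. 42.] [[-29.4 196.   34.5]]
w2 266.0 [355.  61.] [10. 42.] [[ 37.3 212.1  34.5]]
w2 1832.0 [308.  34.] [28. 94.] [[ -0.5 235.   34.5]]
w2 378.5 [268.  19.] [15. 65.] [[-33.5 249.   34.5]]
w2 1338.5 [614.  47.] [99. 44.] [[308.1 266.8  34.5]]
w2 168.0 [326.   4.] [ 8. 51.] [[ 13.6 261.3  34.5]]
```

View pics/w2.png

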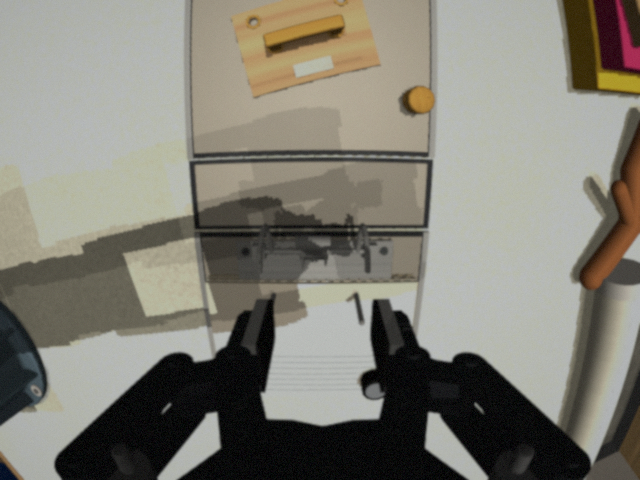

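The rings are swung open and the lever is up at about (350,222). The post on the right runs from (352,294) to its tip at (362,322). The handle bar's top face runs from (265,42) to (344,20).

```bash
python3 - <<'E'
from h import *
q=np.load("pose.npz");c=np.load("pics/w2.npz"); d=c["d"]
F=lambda uv,z:tofile(plane(uv,z,c,True),q["o"],q["yaw"]).round(1)
b=F([(265,42),(344,20)],39); print("bar",b,b.mean(0),np.arctan2(*(b[1]-b[0])[[1,0]]),np.linalg.norm(b[1]-b[0]))
h=F([(253,21),(342,2)],8); print("holes",h,h.mean(0),np.arctan2(*(h[1]-h[0])[[1,0]]))
print("right post base",F([(352,294)],21),"tip",F([(363,322)],70),F([(363,322)],75))
# depth of wood bar top
v,u=np.mgrid[10:70,240:375];u,v=u.ravel(),v.ravel();z=d[v,u];m=z>0
o,r=rays(np.c_[u,v][m],c,True);A=tofile(o+r*z[m][:,None],q["o"],q["yaw"]);a=A[A[:,2]>32]
print("bar depth",len(a),a.mean(0),np.percentile(a,[2,98],axis=0).round(1).tolist())
rr=cv2.minAreaRect(a[:,:2].astype(np.float32));print(rr)
E
python3 go.py -4 235 120
```

```text
bar [[-34.9 228.2  39. ]
 [ 27.9 246.1  39. ]] [ -3.5  237.15  39.  ] 0.2776686115499623 65.30122510336234
holes [[-50.1 255.3   8. ]
 [ 28.3 271.9   8. ]] [-10.9 263.6   8. ] 0.20865303825851314
right post base [[39.5 -0.3 21. ]] tip [[44.9 -2.2 70. ]] [[44.2  0.9 75. ]]
bar depth 1233 [ -4.2330765  237.30625805  38.91381402] [[-34.5, 226.0, 33.8], [26.2, 249.0, 40.9]]
((-4.3865509033203125, 238.0153045654297), (65.59725952148438, 12.833795547485352), 14.83047866821289)
TCP in file [  6.3  81.2 194.8] F [-0.6 -0.1 -0.1] t 6.37
tool x/z in file [[-0.0, 1.0, 0.0013], [0.0087, 0.0013, -1.0]]
shift [153.7 -11.   74.9]
```

```bash
python3 -m jog '[[31,-2.2,10,0,0,0],[31,-2.2,20,0,0,0],[31,-2.2,20,0,0,0],[31,-2.2,15,0,0,0],[31,-2.2,10,0,0,0],[0,0,0,0,0,0.12],[0,0,0,0,0,0.12],[0,0,0,0,0,0.12],[0,0,0,0,0,0.12],[0,0,0,0,0,0.12],[0,0,0,0,0,0.12],[0,0,0,0,0,0.12]]';  python3 -m jog '[[0,0,0,0,0,0.12],[0,0,0,0,0,0.12],[0,0,0,0,0,0.12],[0,0,0,0,0,0.093],[0,0,0,0,0,0],[0,0,0,0,0,0]]'; python3 go.py -4 237.2 15.5
```

```text
t: 7.37
eef_pos: [560.6, 272.9, 113.8]
eef_rot: [3.025, 0.847, -0.003]
ft_force: [-0.5, -0.4, -0.4]
grip_width: 0.5
t: 7.87
eef_pos: [560.8, 273.0, 114.2]
eef_rot: [3.137, 0.16, -0.002]
ft_force: [-0.3, 0.1, 0.5]
grip_width: 0.5
TCP in file [ -8.  235.4 114.2] F [-0.3  0.1  0.5] t 7.87
tool x/z in file [[0.9609, 0.277, -0.0013], [-0.0011, -0.0007, -1.0]]
shift [ 4.5 -0.7 98.7]
```

```bash
python3 -m jog '[[4.5,-0.7,15,0,0,0],[0,0,30,0,0,0],[0,0,30,0,0,0],[0,0,15,0,0,0],[0,0,7,0,0,0],[0,0,0,0,0,0]]'; python3 go.py -4 237.2 16; python3 -m jog '[[0,0,0,0,0,0],[0,0,0,0,0,0],[0,0,0,0,0,0],[0,0,0,0,0,0],[0,0,0,0,0,0],[0,0,0,0,0,0],[0,0,0,0,0,0]]' 1 60; python3 go.py
```

```text
t: 8.37
eef_pos: [563.9, 273.8, 15.7]
eef_rot: [3.137, 0.158, -0.006]
ft_force: [-0.4, -0.5, 0.2]
grip_width: 0.497
TCP in file [ -5.  236.8  15.7] F [-0.4 -0.5  0.2] t 8.37
tool x/z in file [[0.9612, 0.276, -0.0041], [-0.0038, -0.0018, -1.0]]
shift [ 1.1 -0.1 -0.3]
t: 8.95
eef_pos: [567.1, 274.8, 20.1]
eef_rot: [-3.137, -0.155, -0.005]
ft_force: [0.3, 0.2, 6.8]
grip_width: 0.121
TCP in file [ -2.1 238.3  20.1] F [0.3 0.2 6.8] t 8.95
tool x/z in file [[0.9616, 0.2744, 0.0034], [0.0031, 0.0015, -1.0]]
```

```bash
python3 -m jog '[[0,0,-10,0,0,0],[0,0,-20,0,0,0],[0,0,-35,0,0,0],[0,0,-35,0,0,0],[0,0,-30,0,0,0],[0,0,0,0,0,0.09],[0,0,0,0,0,0.1],[0,0,0,0,0,0.085],[0,0,0,0,0,0],[0,0,0,0,0,0]]'; python3 go.py 5 -28 150
```

```text
t: 9.78
eef_pos: [565.3, 274.3, 148.3]
eef_rot: [3.13, -0.272, -0.001]
ft_force: [-0.2, 0.4, -2.3]
grip_width: 0.123
TCP in file [ -3.8 237.5 148.3] F [-0.2  0.4 -2.3] t 9.78
tool x/z in file [[1.0, 0.0054, -0.0003], [-0.0003, -0.0002, -1.0]]
shift [  7.3 265.5  -1.7]
```

```bash
python3 -m jog '[[0.8,15,0,0,0,0],[0.8,29,0,0,0,0],[0.8,35,0,0,0,0],[0.8,37,0,0,0,0],[0.8,37,0,0,0,0],[0.8,37,0,0,0,0],[0.8,35,0,0,0,0],[0.8,25,0,0,0,0],[0.4,15,0,0,0,0.005],[0,0,0,0,0,0],[0,0,0,0,0,0],[0,0,0,0,0,0]]'; python3 go.py 5 -28 150; python3 - <<'E'
from h import *
from workcell import telemetry, imaging
c=imaging.calibration("wrist"); p,d=imaging.camera("wrist")
np.savez("pics/w3.npz",p=p,d=d,**{k:np.array(c[k]) for k in("mtx","rvec","tvec")})
cv2.imwrite("pics/w3.png",cv2.convertScaleAbs(p[:,:,::-1],alpha=1.4))
E
```

```text
t: 10.78
eef_pos: [525.7, 12.4, 148.1]
eef_rot: [-3.128, 0.283, 0.0]
ft_force: [0.3, 0.0, -2.0]
grip_width: 0.124
TCP in file [  3.8 -27.3 148.1] F [ 0.3  0.  -2. ] t 10.78
tool x/z in file [[1.0, -0.0016, -0.0002], [-0.0002, 0.0003, -1.0]]
shift [ 1.2  0.7 -1.9]
```

View pics/w3.png

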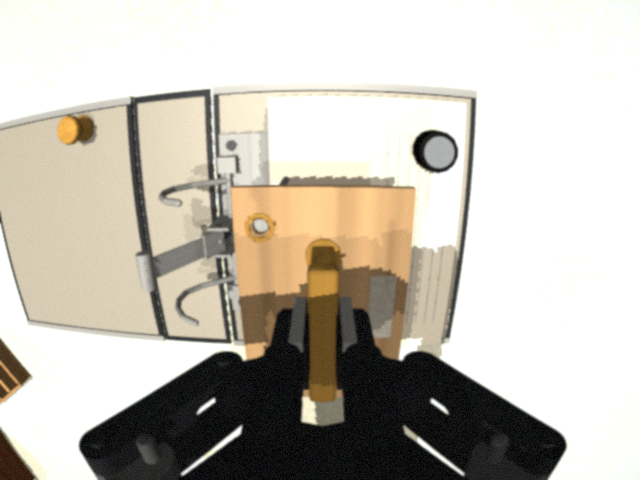

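The wrist view shows the board held square, with its far edge running from (233,187) to (414,187). The visible +x hole is centred at about (260,227). The loupe at (436,151) is clear and both rings are open on the left.

```bash
python3 - <<'E'
from h import *
q=np.load("pose.npz");c=np.load("pics/w3.npz"); d=c["d"]
def cl(u0,u1,v0,v1):
    v,u=np.mgrid[v0:v1,u0:u1];u,v=u.ravel(),v.ravel();z=d[v,u];m=z>0
    o,r=rays(np.c_[u,v][m],c,True);return tofile(o+r*z[m][:,None],q["o"],q["yaw"])
a=cl(245,400,192,210); zt=np.median(a[:,2]); print("board top z",zt, "plane slopes",np.linalg.lstsq(np.c_[a[:,:2]-a[:,:2].mean(0),np.ones(len(a))],a[:,2],rcond=None)[0])
F=lambda uv,z:tofile(plane(uv,z,c,True),q["o"],q["yaw"]).round(1)
for z in(136,zt): print(z,"hole",F([(260,226.5)],z),"far edge",F([(233,187),(324,187),(414,187)],z), "left edge",F([(232,190),(237,270)],z),"right",F([(414,200)],z))
b=cl(310,338,262,300); print("bar depth",np.median(b,axis=0), "y-range")
E
python3 go.py
```

```text
board top z 136.302108022837 plane slopes [ 1.96554740e-02 -2.55747295e-04  1.36311540e+02]
136 hole [[4.20e+01 1.00e-01 1.36e+02]] far edge [[ 59.9  11.2 136. ]
 [ 59.4 -28.1 136. ]
 [ 59.8 -67.  136. ]] left edge [[ 58.6  11.7 136. ]
 [ 20.9  12.3 136. ]] right [[ 54.  -67.4 136. ]]
136.302108022837 hole [[ 42.    0.  136.3]] far edge [[ 60.   11.1 136.3]
 [ 59.4 -28.1 136.3]
 [ 59.8 -67.  136.3]] left edge [[ 58.7  11.6 136.3]
 [ 21.1  12.2 136.3]] right [[ 54.1 -67.3 136.3]]
bar depth [ 30.62054119 -27.63788908 167.03476352] y-range
TCP in file [  3.8 -26.8 148.1] F [ 0.2  0.2 -2.1] t 10.83
tool x/z in file [[1.0, -0.001, -0.0002], [-0.0002, 0.0003, -1.0]]
```

```bash
python3 -m jog '[[0.9,0,10,0,0,0],[0,0,16,0,0,0],[0,0,14,0,0,0],[0,0,7,0,0,0],[0,0,0,0,0,0],[0,0,0,0,0,0],[0,0,0,0,0,0]]'; python3 go.py 4.7 -27.1 101; python3 - <<'E'
from h import *
from workcell import telemetry, imaging
c=imaging.calibration("wrist"); p,d=imaging.camera("wrist")
np.savez("pics/w4.npz",p=p,d=d,**{k:np.array(c[k]) for k in("mtx","rvec","tvec")})
cv2.imwrite("pics/w4.png",cv2.resize(cv2.convertScaleAbs(p[150:350,180:440,::-1],alpha=1.4),None,fx=3,fy=3,interpolation=cv2.INTER_CUBIC))
E
```

```text
t: 11.42
eef_pos: [527.3, 12.3, 101.6]
eef_rot: [3.129, -0.283, 0.001]
ft_force: [-0.0, -0.3, -1.7]
grip_width: 0.124
TCP in file [  5.4 -27.1 101.6] F [-0.  -0.3 -1.7] t 11.42
tool x/z in file [[1.0, -0.0016, 0.0009], [0.0009, -0.0, -1.0]]
shift [-0.7  0.   0.6]
```

View pics/w4.png

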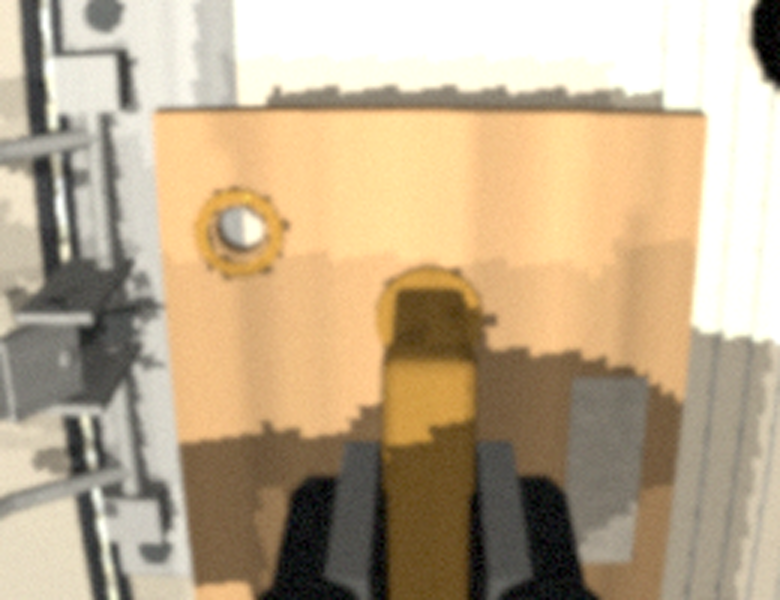

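Through the +x hole, whose grommet is centred at crop (239,232), the bright post tip shows at about (242,228), so it is nearly lined up.

```bash
python3 - <<'E'
from h import *
q=np.load("pose.npz");c=np.load("pics/w4.npz"); d=c["d"]
f=lambda x,y:(180+(x+.5)/3-.5,150+(y+.5)/3-.5)
F=lambda uv,z:tofile(plane(uv,z,c,True),q["o"],q["yaw"]).round(1)
print("hole",F([f(239,232)],89.6),"spot",F([f(242,228)],75),F([f(242,228)],72),"hole at under",F([f(239,232)],84.6))
E
python3 go.py
```

```text
hole [[43.4  0.6 89.6]] spot [[39.6  2.7 75. ]] [[38.7  3.2 72. ]] hole at under [[41.8  1.5 84.6]]
TCP in file [  5.6 -27.1 101.9] F [-0.3  0.6 -1.6] t 11.47
tool x/z in file [[1.0, -0.0018, 0.0015], [0.0015, -0.0, -1.0]]
```

```bash
python3 -m jog '[[-0.6,0.3,2,0,0,0],[0,0,2.5,0,0,0],[0,0,2.5,0,0,0],[0,0,2,0,0,0],[0,0,2,0,0,0],[0,0,0,0,0,0]]'; python3 go.py;python3 -m jog '[[0,0,1.5,0,0,0],[0,0,1.5,0,0,0],[0,0,0,0,0,0]]'; python3 go.py
```

```text
t: 11.97
eef_pos: [525.9, 11.9, 89.6]
eef_rot: [3.129, -0.284, -0.001]
ft_force: [1.0, -0.4, -2.0]
grip_width: 0.124
TCP in file [  4.2 -27.7  89.6] F [ 1.  -0.4 -2. ] t 11.97
tool x/z in file [[1.0, -0.0023, -0.0004], [-0.0004, -0.0, -1.0]]
t: 12.22
eef_pos: [526.1, 11.9, 86.9]
eef_rot: [3.129, -0.284, -0.0]
ft_force: [0.8, -1.5, -0.9]
grip_width: 0.122
TCP in file [  4.3 -27.7  86.9] F [ 0.8 -1.5 -0.9] t 12.22
tool x/z in file [[1.0, -0.0023, -0.0001], [-0.0001, -0.0001, -1.0]]
```

```bash
python3 -m jog '[[0,0,1.5,0,0,0],[0,0,1.5,0,0,0],[0,0,0,0,0,0],[0,0,0,0,0,0]]'; python3 go.py;python3 -m jog '[[0,0,2,0,0,0],[0,0,2,0,0,0],[0,0,0,0,0,0]]'; python3 go.py
```

```text
t: 12.55
eef_pos: [526.1, 11.9, 84.0]
eef_rot: [3.129, -0.284, -0.0]
ft_force: [0.4, -1.3, -1.6]
grip_width: 0.123
TCP in file [  4.4 -27.7  84. ] F [ 0.4 -1.3 -1.6] t 12.55
tool x/z in file [[1.0, -0.0023, -0.0001], [-0.0001, -0.0001, -1.0]]
t: 12.8
eef_pos: [526.1, 11.8, 79.8]
eef_rot: [3.129, -0.284, -0.0]
ft_force: [-0.1, -1.4, -1.5]
grip_width: 0.123
TCP in file [  4.3 -27.7  79.8] F [-0.1 -1.4 -1.5] t 12.8
tool x/z in file [[1.0, -0.0023, -0.0001], [-0.0001, -0.0001, -1.0]]
```

```bash
python3 -m jog '[[0,0.3,3,0,0,0],[0,0,3,0,0,0],[0,0,3,0,0,0],[0,0,3,0,0,0],[0,0,0,0,0,0]]'; python3 go.py;python3 -m jog '[[0,0,3,0,0,0],[0,0,3,0,0,0],[0,0,3,0,0,0],[0,0,3,0,0,0],[0,0,0,0,0,0]]'; python3 go.py
```

```text
t: 13.22
eef_pos: [525.8, 11.6, 67.4]
eef_rot: [-3.129, 0.284, 0.001]
ft_force: [-0.4, -0.2, -2.3]
grip_width: 0.124
TCP in file [  4.1 -28.   67.4] F [-0.4 -0.2 -2.3] t 13.22
tool x/z in file [[1.0, -0.0023, -0.0006], [-0.0006, -0.0, -1.0]]
t: 13.63
eef_pos: [525.8, 11.6, 55.5]
eef_rot: [3.129, -0.284, -0.001]
ft_force: [0.9, -0.8, -2.0]
grip_width: 0.121
TCP in file [  4.1 -28.   55.5] F [ 0.9 -0.8 -2. ] t 13.63
tool x/z in file [[1.0, -0.0023, -0.0005], [-0.0005, -0.0001, -1.0]]
```

Threaded with hardly any force. Now down the last 17 mm, slowly at the end.

```bash
python3 -m jog '[[0,0,3,0,0,0],[0,0,3,0,0,0],[0,0,3,0,0,0],[0,0,3,0,0,0],[0,0,2,0,0,0],[0,0,1,0,0,0],[0,0,0,0,0,0]]'; python3 go.py;python3 -m jog '[[0,0,1,0,0,0],[0,0,1,0,0,0],[0,0,0,0,0,0],[0,0,0,0,0,0]]'; python3 go.py
```

```text
t: 14.22
eef_pos: [525.9, 11.6, 40.8]
eef_rot: [-3.129, 0.284, 0.001]
ft_force: [1.1, -0.1, -1.4]
grip_width: 0.122
TCP in file [  4.2 -28.   40.8] F [ 1.1 -0.1 -1.4] t 14.22
tool x/z in file [[1.0, -0.0023, -0.0004], [-0.0004, 0.0, -1.0]]
t: 14.55
eef_pos: [526.0, 11.6, 39.1]
eef_rot: [-3.129, 0.284, 0.0]
ft_force: [0.9, -0.9, -1.9]
grip_width: 0.123
TCP in file [  4.3 -27.9  39.1] F [ 0.9 -0.9 -1.9] t 14.55
tool x/z in file [[1.0, -0.0022, -0.0001], [-0.0001, 0.0, -1.0]]
```

```bash
python3 -m jog '[[0,0,1,0,0,0],[0,0,1,0,0,0],[0,0,0,0,0,0],[0,0,0,0,0,0]]'; python3 go.py; python3 -m jog '[[0,0,0.8,0,0,0],[0,0,0,0,0,0]]';  python3 go.py
```

```text
t: 14.88
eef_pos: [526.2, 11.6, 38.0]
eef_rot: [3.129, -0.284, 0.0]
ft_force: [-4.1, 0.2, 8.8]
grip_width: 0.12
TCP in file [  4.5 -27.9  38. ] F [-4.1  0.2  8.8] t 14.88
tool x/z in file [[1.0, -0.0021, 0.0], [0.0, -0.0001, -1.0]]
t: 15.05
eef_pos: [526.2, 11.6, 38.0]
eef_rot: [3.129, -0.284, -0.0]
ft_force: [-8.9, 0.4, 15.9]
grip_width: 0.117
TCP in file [  4.5 -27.9  38. ] F [-8.9  0.4 15.9] t 15.05
tool x/z in file [[1.0, -0.0019, -0.0003], [-0.0003, -0.0002, -1.0]]
```

```bash
python3 -m jog '[[0,0,-0.9,0,0,0],[0,0,0,0,0,0]]'; python3 -m jog '[[0,0,0,0,0,0],[0,0,0,0,0,0],[0,0,0,0,0,0],[0,0,0,0,0,0]]' 0.6; python3 go.py; python3 -m jog '[[0,0,-8,0,0,0],[0,0,-20,0,0,0],[0,0,-30,0,0,0],[0,0,-35,0,0,0],[0,0,-30,0,0,0],[0,0,-15,0,0,0],[0,0,0,0,0,0],[0,0,0,0,0,0]]'; python3 go.py; python3 - <<'E'
from h import *
from workcell import telemetry, imaging
c=imaging.calibration("wrist"); p,d=imaging.camera("wrist")
np.savez("pics/w5.npz",p=p,d=d,**{k:np.array(c[k]) for k in("mtx","rvec","tvec")})
cv2.imwrite("pics/w5.png",cv2.convertScaleAbs(p[:,:,::-1],alpha=1.4))
E
```

```text
t: 15.22
eef_pos: [526.4, 11.6, 38.0]
eef_rot: [3.129, -0.284, 0.001]
ft_force: [-3.1, 0.4, 8.7]
grip_width: 0.115
t: 15.55
eef_pos: [526.0, 11.6, 37.0]
eef_rot: [-3.129, 0.284, 0.0]
ft_force: [0.9, 1.2, 0.5]
grip_width: 0.399
TCP in file [  4.3 -28.   37. ] F [0.9 1.2 0.5] t 15.55
tool x/z in file [[1.0, -0.0023, -0.0002], [-0.0002, 0.0, -1.0]]
t: 16.22
eef_pos: [526.7, 11.5, 176.5]
eef_rot: [3.128, -0.284, 0.004]
ft_force: [-0.5, -0.1, -0.2]
grip_width: 0.402
TCP in file [  5.  -27.9 176.5] F [-0.5 -0.1 -0.2] t 16.22
tool x/z in file [[1.0, -0.0023, 0.0027], [0.0027, -0.0, -1.0]]
```

View pics/w5.png

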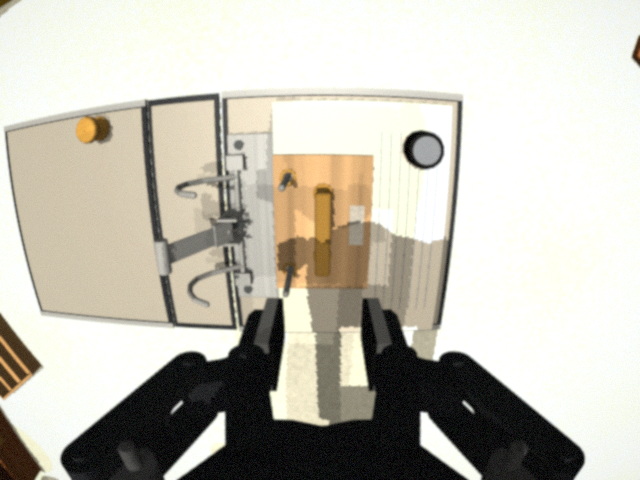

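The board lies flat with both posts through it: post tips at (285,182) and (288,290), handle at (322,232). The rings are still open, with the roll at (161,256), and the loupe and knob haven't moved. Next I press the lever with the fingers shut.

```bash
python3 -m jog '[[-0.5,-20,0,0,0,0],[-0.5,-30,0,0,0,0],[-0.5,-30,5,0,0,0],[-0.5,-20,15,0,0,0],[0,-9,18,0,0,0],[0,0,12,0,0,0],[0,0,0,0,0,0],[0,0,0,0,0,0],[0,0,0,0,0,0]]' 1 60; python3 go.py 3 82 108; python3 -m jog '[[0,0,4,0,0,0],[0,0,4,0,0,0],[0,0,3,0,0,0],[0,0,0,0,0,0]]';python3 go.py 3 81 104
```

```text
t: 17.02
eef_pos: [543.8, 118.3, 125.3]
eef_rot: [3.128, -0.286, -0.001]
ft_force: [1.0, 1.2, 0.3]
grip_width: 0.004
TCP in file [  2.8  80.2 125.3] F [1.  1.2 0.3] t 17.02
tool x/z in file [[1.0, -0.0032, -0.0003], [-0.0003, -0.0003, -1.0]]
shift [ 0.2 -1.8 17.3]
t: 17.35
eef_pos: [543.4, 118.8, 113.7]
eef_rot: [3.129, -0.285, -0.001]
ft_force: [0.5, -0.4, -0.0]
grip_width: 0.002
TCP in file [  2.3  80.6 113.7] F [ 0.5 -0.4 -0. ] t 17.35
tool x/z in file [[1.0, -0.0028, -0.0007], [-0.0007, -0.0001, -1.0]]
shift [ 0.7 -0.4  9.7]
```

```bash
python3 -m jog '[[0.3,0,4,0,0,0],[0,-0.4,4,0,0,0],[0,-2,2,0,0,0],[0,-2.5,2,0,0,0],[0,-2.5,2,0,0,0],[0,-2.5,2.4,0,0,0]]'; python3 go.py; python3 -m jog '[[0,-2,2.1,0,0,0],[0,-2,2.1,0,0,0],[0,-2,2.1,0,0,0],[0,-2,2.1,0,0,0]]';python3 go.py
```

```text
t: 17.85
eef_pos: [546.2, 129.1, 98.5]
eef_rot: [3.129, -0.284, 0.001]
ft_force: [-1.9, -0.4, 9.0]
grip_width: -0.004
TCP in file [ 3.3 91.2 98.5] F [-1.9 -0.4  9. ] t 17.85
tool x/z in file [[1.0, -0.0021, 0.0007], [0.0007, -0.0001, -1.0]]
t: 18.18
eef_pos: [547.9, 137.7, 90.7]
eef_rot: [-3.128, 0.284, -0.002]
ft_force: [-3.5, 1.6, 10.1]
grip_width: 0.001
TCP in file [  3.4 100.   90.7] F [-3.5  1.6 10.1] t 18.18
tool x/z in file [[1.0, -0.002, 0.0012], [0.0012, 0.0011, -1.0]]
```

```bash
python3 -m jog '[[0,-1.3,2.4,0,0,0],[0,-1.3,2.4,0,0,0],[0,-1.3,2.5,0,0,0],[0,-1.2,2.5,0,0,0],[0,-1.1,2.7,0,0,0],[0,-1.1,2.7,0,0,0]]'; python3 go.py; python3 -m jog '[[0,-1,2.5,0,0,0],[0,-0.8,2.5,0,0,0],[0,-0.6,2.2,0,0,0],[0,-0.4,1.5,0,0,0],[0,0,0,0,0,0]]';python3 go.py
```

```text
t: 18.68
eef_pos: [550.0, 146.8, 76.3]
eef_rot: [-3.124, 0.283, -0.005]
ft_force: [-1.6, 7.8, 10.1]
grip_width: -0.002
TCP in file [  3.9 109.4  76.3] F [-1.6  7.8 10.1] t 18.68
tool x/z in file [[1.0, -0.002, 0.003], [0.003, 0.0046, -1.0]]
t: 19.1
eef_pos: [549.8, 147.6, 65.9]
eef_rot: [-3.128, 0.283, -0.003]
ft_force: [1.5, 2.2, 3.8]
grip_width: 0.0
TCP in file [  3.5 110.1  65.9] F [1.5 2.2 3.8] t 19.1
tool x/z in file [[1.0, -0.0017, 0.0016], [0.0016, 0.0011, -1.0]]
```

Force is down to 3.8 N and the stop should be about 9 mm lower. Going on in small steps.

```bash
python3 -m jog '[[0,-0.3,1.5,0,0,0],[0,-0.3,1.5,0,0,0],[0,-0.2,1.5,0,0,0],[0,0,0,0,0,0]]'; python3 go.py; python3 -m jog '[[0,-0.1,1,0,0,0],[0,0,1,0,0,0],[0,0,0,0,0,0]]';python3 go.py
```

```text
t: 19.43
eef_pos: [548.5, 147.1, 60.2]
eef_rot: [3.128, -0.284, -0.002]
ft_force: [1.0, 0.6, 1.1]
grip_width: 0.003
TCP in file [  2.3 109.4  60.2] F [1.  0.6 1.1] t 19.43
tool x/z in file [[1.0, -0.0023, -0.0015], [-0.0015, -0.0008, -1.0]]
t: 19.68
eef_pos: [548.7, 147.3, 58.4]
eef_rot: [3.128, -0.284, -0.002]
ft_force: [-0.9, 0.6, -0.1]
grip_width: 0.005
TCP in file [  2.5 109.6  58.4] F [-0.9  0.6 -0.1] t 19.68
tool x/z in file [[1.0, -0.0024, -0.0012], [-0.0012, -0.0005, -1.0]]
```

```bash
python3 -m jog '[[0,0,0.7,0,0,0],[0,0,0,0,0,0]]';python3 go.py; python3 -m jog '[[0,0,0.5,0,0,0],[0,0,0,0,0,0]]';python3 go.py
```

```text
t: 19.85
eef_pos: [548.9, 147.4, 58.0]
eef_rot: [3.128, -0.284, -0.001]
ft_force: [0.5, 0.2, 0.2]
grip_width: -0.004
TCP in file [  2.7 109.8  58. ] F [0.5 0.2 0.2] t 19.85
tool x/z in file [[1.0, -0.0023, -0.0007], [-0.0007, -0.0003, -1.0]]
t: 20.02
eef_pos: [549.2, 147.5, 57.7]
eef_rot: [3.129, -0.284, -0.0]
ft_force: [0.3, -0.1, 1.1]
grip_width: -0.001
TCP in file [  2.9 109.9  57.7] F [ 0.3 -0.1  1.1] t 20.02
tool x/z in file [[1.0, -0.0022, -0.0002], [-0.0002, -0.0001, -1.0]]
```

```bash
for i in 1 ; do python3 -m jog '[[0,0,0.5,0,0,0],[0,0,0,0,0,0]]';python3 go.py; done; python3 -m jog '[[0,0,0.5,0,0,0],[0,0,0,0,0,0]]';python3 go.py;
```

```text
t: 20.18
eef_pos: [549.3, 147.6, 57.5]
eef_rot: [-3.129, 0.284, -0.0]
ft_force: [-0.6, 0.4, 2.0]
grip_width: 0.002
TCP in file [  3.  110.   57.5] F [-0.6  0.4  2. ] t 20.18
tool x/z in file [[1.0, -0.0023, 0.0001], [0.0001, 0.0, -1.0]]
t: 20.35
eef_pos: [549.4, 147.6, 57.2]
eef_rot: [-3.129, 0.284, -0.001]
ft_force: [-1.9, 0.9, 5.0]
grip_width: -0.008
TCP in file [  3.1 110.1  57.2] F [-1.9  0.9  5. ] t 20.35
tool x/z in file [[1.0, -0.0022, 0.0003], [0.0003, 0.0002, -1.0]]
```

```bash
python3 -m jog '[[0,0,0.4,0,0,0],[0,0,0,0,0,0],[0,0,0,0,0,0]]';python3 go.py; python3 -m jog '[[0,0,0.4,0,0,0],[0,0,0,0,0,0],[0,0,0,0,0,0]]';python3 go.py
```

```text
t: 20.6
eef_pos: [549.5, 147.7, 57.0]
eef_rot: [-3.129, 0.284, -0.001]
ft_force: [-1.8, 0.3, 5.5]
grip_width: 0.0
TCP in file [  3.2 110.1  57. ] F [-1.8  0.3  5.5] t 20.6
tool x/z in file [[1.0, -0.0022, 0.0005], [0.0005, 0.0003, -1.0]]
t: 20.85
eef_pos: [549.5, 147.7, 56.8]
eef_rot: [-3.128, 0.284, -0.001]
ft_force: [-1.6, 1.6, 7.5]
grip_width: -0.002
TCP in file [  3.2 110.2  56.8] F [-1.6  1.6  7.5] t 20.85
tool x/z in file [[1.0, -0.0022, 0.0006], [0.0006, 0.0003, -1.0]]
```

```bash
python3 -m jog '[[0,0,0.5,0,0,0],[0,0,0,0,0,0],[0,0,0,0,0,0]]';python3 go.py; python3 -m jog '[[0,0,0,0,0,0],[0,0,0,0,0,0],[0,0,0,0,0,0]]';python3 go.py
```

```text
t: 21.1
eef_pos: [549.6, 147.8, 56.5]
eef_rot: [-3.128, 0.284, -0.001]
ft_force: [-3.4, 0.2, 9.9]
grip_width: 0.002
TCP in file [  3.3 110.2  56.5] F [-3.4  0.2  9.9] t 21.1
tool x/z in file [[1.0, -0.0021, 0.0008], [0.0008, 0.0004, -1.0]]
t: 21.35
eef_pos: [549.7, 147.8, 56.5]
eef_rot: [-3.128, 0.284, -0.001]
ft_force: [-3.6, 0.5, 9.9]
grip_width: 0.0
TCP in file [  3.3 110.3  56.5] F [-3.6  0.5  9.9] t 21.35
tool x/z in file [[1.0, -0.0021, 0.0009], [0.0009, 0.0004, -1.0]]
```

```bash
python3 -m jog '[[0,0,0.5,0,0,0],[0,0,0,0,0,0],[0,0,0,0,0,0]]';python3 go.py; python3 -m jog '[[0,0,-1,0,0,0],[0,0,-2,0,0,0],[0,0,-5,0,0,0],[0,0,-20,0,0,0],[0,0,-35,0,0,0],[0,0,-35,0,0,0],[0,0,-35,0,0,0],[0,0,-30,0,0,0],[0,0,0,0,0,0],[0,0,0,0,0,0],[0,0,0,0,0,0]]'; python3 go.py; python3 - <<'E'
from h import *
from workcell import telemetry, imaging
q=np.load("pose.npz")
c=imaging.calibration("wrist"); p,d=imaging.camera("wrist")
np.savez("pics/w6.npz",p=p,d=d,**{k:np.array(c[k]) for k in("mtx","rvec","tvec")})
cv2.imwrite("pics/w6.png",cv2.convertScaleAbs(p[:,:,::-1],alpha=1.4))
v,u=np.mgrid[0:480,0:640];u,v=u.ravel(),v.ravel();z=d.ravel();m=z>0
o,r=rays(np.c_[u,v][m],c,True);A=tofile(o+r*z[m][:,None],q["o"],q["yaw"])
a=A[(abs(A[:,1]-112)<12)&(A[:,2]>35)&(A[:,2]<110)&(abs(A[:,0]-3)<25)];print("roll",len(a),np.percentile(a,[5,50,95],axis=0).round(1).tolist())
a=A[(abs(A[:,1]-25)<35)&(A[:,2]>60)&(A[:,2]<110)&(abs(A[:,0]-3)<55)];print("rings",len(a),np.percentile(a,[5,50,98],axis=0).round(1).tolist())
E
```

```text
t: 21.6
eef_pos: [549.8, 147.9, 56.3]
eef_rot: [-3.128, 0.284, -0.002]
ft_force: [-4.2, 0.9, 11.6]
grip_width: -0.003
TCP in file [  3.4 110.3  56.3] F [-4.2  0.9 11.6] t 21.6
tool x/z in file [[1.0, -0.0021, 0.001], [0.001, 0.0005, -1.0]]
t: 22.52
eef_pos: [548.7, 147.5, 217.2]
eef_rot: [3.129, -0.284, -0.001]
ft_force: [0.1, 1.7, 0.0]
grip_width: -0.003
TCP in file [  2.5 109.8 217.2] F [0.1 1.7 0. ] t 22.52
tool x/z in file [[1.0, -0.0023, -0.0009], [-0.0009, -0.0002, -1.0]]
roll 464 [[-6.1, 101.5, 52.0], [4.0, 110.1, 55.9], [14.8, 116.8, 58.4]]
rings 761 [[-37.7, 0.3, 63.5], [41.3, 23.4, 79.6], [45.4, 47.7, 84.1]]
```

View pics/w6.png

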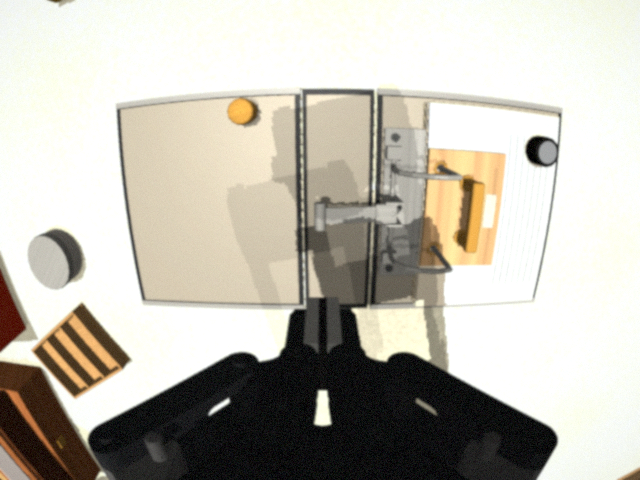

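The lever is down, with the roll at (320,214), and both rings arch shut onto the posts at (462,177) and (450,268). The board is flat, and the knob at (241,110) and loupe at (542,151) have not moved. Depth puts the roll and rings at the same heights as in the first view, when they were shut. Handing in.

```bash
python3 -c "
from workcell import hand_in; print(hand_in())"
```

```text
the job is handed in; nothing more can be done
None
```

The sample board is filed and I handed the job in at about 22.5 s; no verdict was reported.

- **Lever lift:** I pinched the roll by its ends and lifted it along its arc. The wrist view then showed the rings open.
- **Board:** I threaded it over both posts with about 1.5 N of side force and let it down on the sheets. It seated with 16 N straight down, measured at the wrist. That is just over the 15 N guide and under the 25 N limit.
- **Lever press:** I pressed it down with shut fingers until the stop was felt, at 11.6 N.

**Last checks:**
- **Wrist view:** it showed the lever down, both rings closed on the posts, the board flat and square on both posts, and the loupe and knob where they were. The gripper was clear above everything.
- **Depth heights:** median roll height was 55.9 mm, against 56.6 mm in the first view. The upper end was 58.4 mm both times. Ring tops were about 84 mm both times.
- **Mechanism seat:** it measured about 3 mm off along x and 7 mm higher than listed. This came from the pictures and depth, and was borne out by the threading and the stop.

**Not clear-cut:** the post tip seen through the hole before threading gave no clear reading, so I relied on force there. While pressing on the stop, the tool still sank about 0.2 to 0.3 mm per step. I took that as give in the arm, because the force rose steadily well above the lever's 3 N friction. I did not re-check the bystanders right of the file; the arm worked nowhere near them.

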